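Restock the low bay of a display riser

ROBOT

A 6-joint arm with a two-finger parallel gripper is mounted at the origin on the work surface; the furniture and walls round the work are solid. World frame = base frame: x ahead of the robot, y to its left, z up, the work surface at z = 0. Lengths are in mm, angles in degrees, forces in N, time in s.
With the tool pointing down it reaches from about 300 to 850 mm from the base axis. Payload 5.4 kg.
Tool frame: the origin (TCP) lies between the finger pads; the fingertips stand 17 mm ahead of it and the grasp point (between the pads) lies 2 mm behind it; z points along the fingers, y is the line along which they close (so a half turn about z gives the same grasp; the last joint's range is limited). The gripper opens to 85 mm and grips with 20 to 120 N. Pads are 22 mm wide; open, the fingers measure 114 mm over their backs; the gripper's body (76 mm by 85 mm) begins 54 mm behind the grasp point. The pads swing forward as they close: fully open they stand 13 mm farther back than shut.
Start: joints at [-81.194, 9.076, 91.501, -0, 79.423, -12.038], TCP at [204.577, -537.359, 248.299] pointing down, gripper open.
Joint ranges: [-166.64, 166.64], [-54.1, 131.32], [10.49, 154.53], [-73.88, 253.88], [9.74, 151.15], [-171.62, 171.62]. Speed limits (degrees/s): [147.25, 147.25, 180, 180, 180, 180].

INTERFACE

Orientations are given as a 3x3 rotation matrix whose columns are the frame's x, y, z axes.
In Python, from station import env gives the robot as it stands.
- The arm moves only by the tool move_arm, never from a script. Its argument "moves" is a list of rows, each a list of 7 numbers: the turn, a rotation vector about the world's x, y, z in degrees, then the shift along the world's x, y, z in cm, then the opening, from 0 (shut) to 1 (fully open). A call has 1 to 8 rows; each row is the pose to reach, as a shift and turn from the pose commanded when the call began; what a row does not reach only later rows make up. A row lasts 1/10 s, in which the tool goes at most 50 mm and 8.59 degrees, less where a joint would pass 70% of its speed; a pose out of reach is approached as far as the arm can. A call with a gripper value outside its range is refused whole. The fingers move at their own pace and stop on an object; "force" is the grip in N (left out, the last holds). Time passes only in rows, so rows that repeat a pose let the fingers close. It gives the time, the measured TCP pose, the force, the opening and the grip force at its end, in the units of the state.
- env.get_obs(): the state, without advancing time (a new reading comes with each control period).
- env.grab_frame(name): name is "scene" or "top" or "wrist"; returns (picture, depth): 400x640x3 uint8, red, green, blue; 400x640 float32, mm along the optical axis (not along the pixel's ray), 0 where there is no reading.
- env.camera_params(name): a dict with "fx", "fy", "cx", "cy" (pixels), "R" (3x3) and "t" (3): a world point X has camera coordinates R X + t. Camera axes: x right, y down, z forward; pixel columns grow to the right and rows downward; lengths in mm; the calibration is good to about 2 mm. A picture is of the moment at which its call begins: read the wrist's pose just before it. camera_params takes no time and is no camera call; for the wrist camera it gives the pose at the moment of the call.
- env.job_done(): hands the job in; it is judged then, once.
The state is a dict: "time": time; "joint_positions": joint angles; "dq": joint speeds; "effort": joint torques, N m; "position": TCP position; "tcp_rot": TCP orientation; "wrist_force": force on the tool from outside, world axes, zero at the start; "torque": the same for the moment, N m; "opening": finger opening in mm; "gripper_force": force on a finger pad.
Only numpy, scipy, OpenCV 4.12 (cv2) and the standard library are available. Lean on these libraries where they do the work, as an engineer would, in place of code of your own. Each camera call takes 0.05 s, during which the arm holds its last target. There are 200 camera calls.

TASK

The little gingerbread house stands in the way of the low riser's empty bay: lift it up and stand it on top of the riser, keeping it upright. Put the single peppermint gift box that stands alone at the right front (not the stacked ones) lengthwise into the empty bay and slide it fully home against the back panel, tucked in behind the board's front edge. Leave the other goods where they are.

Things in the scene. Friction and masses are not known exactly. Their poses are not given: they have to be found in the camera images.
- riser: Low riser fixed in place, 220 deep (x), 194 wide (y), 94 high; origin at its underside's centre, +x from open front to back, 1.0 to 1.4 rad left of straight ahead. Board 14 thick on top (underside at 80). Walls 10 thick at y = -92, 0, +92; back panel's inner face at x = +100. Two bays 82 wide, 80 high, 210 deep: the one at +y (nearer the robot) holds a gift box, that centred at y = -46 is empty.
- bay_home (a point): Where the gift box's centre lies when fully home in the empty bay: riser x = +5, y = -46, 36 above the table; axes as the riser's. The box then touches the back panel and its near end is 20 behind the board's front edge.
- riser_top (a point): Centre of the top face of the riser's board, 94 above the table; axes as the riser's.
- gift_box_mid (a point): Centre of the loose peppermint gift box (red tray with two round striped soaps in a closed clear box): 65 wide (its x), 190 long (its y), 72 high; point half-way up, 36 above its underside. 80 to 160 g, rigid; grip it across its width. It stands alone on the table, at the robot's right front, long axis within 0.5 rad of straight ahead.
- house_mid (a point): Middle of the brown gingerbread house ornament (red snow-trimmed roof, chimney), point on its middle axis 50 above its underside. Gripped body 54 along its x (flat gable walls, ridge along x) and 70 along its y below 50 high, sloping in to the ridge at 99; eaves and chimney reach 121 high. 180 to 260 g. Grip across the two gables (its x). Stands in front of the empty bay.
- stock_box: The like gift box (65 x 190 x 72, origin under its centre) already in the riser's nearer bay: leave it.
- pendant_case: Burgundy pendant box, 68 x 66 x 36, origin under its centre, on the far side of the riser: leave it.
- blue_soap: Blue bar of soap, 60 x 85 x 28, origin under its centre, on the far side of the riser's front: leave it.
Things that resemble listed ones, but are neither listed nor needed, are in the scene too. What is shaped like the part that bears gift_box_mid but black is not meant.

How it is judged:
By the outcome, as a careful person would: the job done as asked, in the order asked, and still so for the second after the job is handed in, with the robot touching nothing.
It also fails if it takes over 72 s, if anything falls off the work surface, if the arm or the gripper's body presses on something with over 40 N, if the wrist force passes 120 N, or if a joint passes its speed limit or range.

## Working session

There is one attempt and no reset: what is moved stays moved. The work goes in short steps, Python scripts to look and compute and a tool call to move; the robot and the scene stay as the last step left them, time stands still between calls to the robot, and variables do not carry over. Pictures are saved under pics/ and viewed, at most 13 in all, crops included, and the job is handed in when it is done.

Besides the shell and the picture viewer there is one more tool, called after "Call:" by a JSON object that holds its "api" and its "payload". move_arm: Moves the arm, as the interface text tells. Its arguments: {"type":"object","properties":{"moves":{"type":"array"},"force":{"type":"number"}},"required":["moves"]}

```bash
mkdir -p pics; cat > h.py <<'E'
import numpy as np, cv2
from station import env
def snap(n,f):
    P=env.camera_params(n); im,d=env.grab_frame(n)
    cv2.imwrite(f'pics/{f}.png',cv2.cvtColor(im,cv2.COLOR_RGB2BGR)); np.savez(f'pics/{f}.npz',im=im,d=d,**{k:np.array(v) for k,v in P.items()})
def cloud(f):
    z=np.load(f'pics/{f}.npz'); d=z['d']; v,u=np.mgrid[:400,:640]
    c=np.stack([(u-z['cx'])/z['fx']*d,(v-z['cy'])/z['fy']*d,d],-1)
    X=(c-z['t'])@z['R']; X[d==0]=np.nan; return X,z['im']
def st():
    o=env.get_obs(); print({k:np.round(o[k],3).tolist() for k in('time','joint_positions','position','tcp_rot','wrist_force','opening','gripper_force')})
E
python3 - <<'E'
from h import *
snap('scene','s0'); snap('top','t0'); st()
for f in('s0','t0'):
    X,_=cloud(f); print(np.round(X[::50,::80,:]).tolist()) if f=='t0' else 0
a=cv2.imread('pics/s0.png');b=cv2.imread('pics/t0.png')
E
```

```text
{'time': 0.1, 'joint_positions': [-81.193, 9.111, 91.568, -0.0, 79.424, -12.039], 'position': [204.506, -536.826, 247.372], 'tcp_rot': [[0.935, 0.356, -0.0], [0.356, -0.935, 0.002], [0.0, -0.002, -1.0]], 'wrist_force': [0.395, 0.397, 0.211], 'opening': 85.431, 'gripper_force': 0.0}
[[[1142.0, 664.0, 172.0], [1390.0, 665.0, -149.0], [1632.0, 517.0, -462.0], [1633.0, 159.0, -469.0], [1628.0, -201.0, -467.0], [1858.0, -628.0, -770.0], [1849.0, -1050.0, -764.0], [1842.0, -1469.0, -761.0]], [[1007.0, 662.0, 148.0], [1210.0, 663.0, -180.0], [1566.0, 628.0, -753.0], [1569.0, 216.0, -765.0], [1566.0, -200.0, -767.0], [1554.0, -611.0, -753.0], [1555.0, -1024.0, -762.0], [1546.0, -1428.0, -753.0]], [[876.0, 665.0, 120.0], [1032.0, 660.0, -209.0], [842.0, 203.0, 184.0], [877.0, 18.0, 107.0], [925.0, -199.0, 1.0], [726.0, -350.0, 419.0], [684.0, -463.0, 506.0], [1275.0, -1400.0, -761.0]], [[744.0, 667.0, 91.0], [858.0, 665.0, -251.0], [772.0, 271.0, -1.0], [772.0, 37.0, -5.0], [769.0, -199.0, -2.0], [707.0, -395.0, 181.0], [654.0, -525.0, 338.0], [1015.0, -1370.0, -765.0]], [[610.0, 661.0, 73.0], [625.0, 494.0, -8.0], [622.0, 259.0, 1.0], [601.0, 11.0, 96.0], [619.0, -198.0, 1.0], [617.0, -424.0, 6.0], [767.0, -957.0, -757.0], [765.0, -1338.0, -762.0]], [[478.0, 663.0, 44.0], [481.0, 475.0, -3.0], [480.0, 248.0, 2.0], [479.0, 25.0, 2.0], [478.0, -197.0, -2.0], [477.0, -419.0, -1.0], [476.0, -641.0, -2.0], [527.0, -1299.0, -745.0]], [[347.0, 662.0, 21.0], [345.0, 460.0, -2.0], [344.0, 239.0, -1.0], [347.0, 8.0, 67.0], [343.0, -197.0, 1.0], [342.0, -413.0, 0.0], [341.0, -629.0, 0.0], [303.0, -1280.0, -759.0]], [[215.0, 663.0, -7.0], [248.0, 329.0, 199.0], [268.0, 102.0, 331.0], [214.0, 17.0, -2.0], [215.0, -196.0, 4.0], [214.0, -407.0, 3.0], [213.0, -619.0, -2.0], [89.0, -1251.0, -755.0]]]
```

View pics/t0.png

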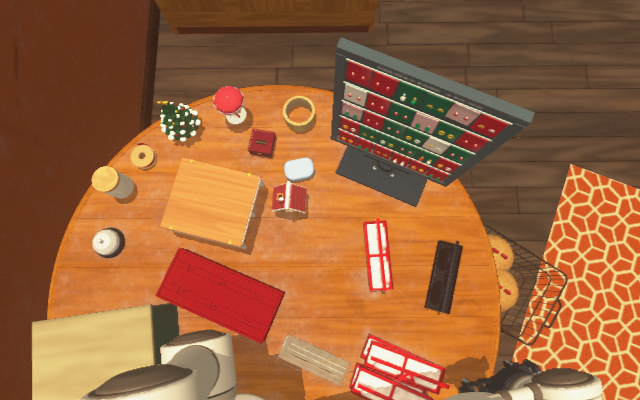

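View pics/s0.png

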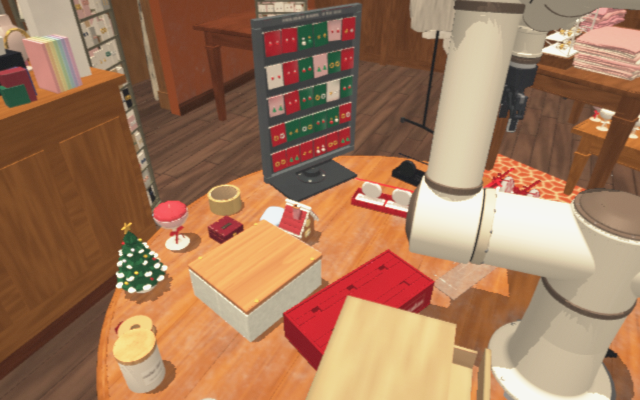

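Top view: the riser is at (212,203) and the house at (290,200). Gift-box candidates are the red lone box (376,255), the black one (443,277) and the stacked red pair (400,365). The lone red one fits, since it isn't black or stacked. I'll confirm in a crop and measure.

```bash
python3 - <<'E'
from h import *
a=cv2.imread('pics/t0.png')[130:310,150:480]
cv2.imwrite('pics/t0c.png',cv2.resize(a,None,fx=2.4,fy=2.4,interpolation=cv2.INTER_CUBIC))
X,im=cloud('t0')
def rect(r0,r1,c0,c1,z0,z1,n):
    Y=X[r0:r1,c0:c1].reshape(-1,3); Y=Y[(Y[:,2]>z0)&(Y[:,2]<z1)]
    r=cv2.minAreaRect(Y[:,:2].astype(np.float32)); print(n,len(Y),np.round(Y.mean(0),1),np.round(r[0],1),np.round(r[1],1),round(r[2],1),np.round(np.percentile(Y[:,2],[5,50,95]),1))
rect(150,255,155,268,85,105,'riser')
rect(215,295,355,398,55,85,'gift');rect(215,295,355,398,12,85,'giftall')
rect(178,222,268,312,60,130,'house');rect(178,222,268,312,105,130,'chim')
rect(125,160,245,280,20,50,'pend');rect(155,182,280,318,15,45,'blue')
rect(230,320,420,470,30,110,'black');rect(245,345,150,290,20,200,'redbox')
print(env.camera_params('top'))
E
```

```text
riser 6101 [598.8  88.   93.6] [601.3  88.9] [221.9 194.5] 76.0 [90.4 93.6 96.7]
gift 395 [ 462.2 -358.2   68.8] [ 463.3 -360.4] [185.9  22.4] 3.9 [57.7 70.7 75.2]
giftall 604 [ 462.6 -358.1   53.6] [ 463.5 -353.9] [187.1  64. ] 3.8 [13.3 64.7 74.6]
house 756 [ 610.6 -115.2   88.8] [ 612.5 -113.1] [82.9 72.2] 86.0 [ 62.8  89.4 116.1]
chim 141 [ 610.1 -106.8  113. ] [ 613.1 -101.7] [31.  72.3] 86.9 [107.4 112.7 119.4]
pend 558 [783.6 -30.6  34.9] [785.  -29.2] [67.2 68.7] 79.9 [28.4 35.4 38.9]
blue 565 [ 705.2 -137.2   26.7] [ 706. -137.] [60.1 84.6] 10.0 [21.  27.  30.8]
black 697 [ 405.8 -519.8   59.9] [ 407.3 -521.1] [ 30.4 185.7] 74.5 [34.9 63.  74.4]
redbox 7522 [352.9  77.2  73.7] [367.   56.2] [338.6 249.9] 87.4 [ 42.5  69.8 133.1]
{'fx': 401.1819738793388, 'fy': 401.1819738793388, 'cx': 317.8107441819233, 'cy': 199.64329690553103, 'R': array([[-0.00399085, -0.99995057, -0.00910659],
       [-0.98039556,  0.00570649, -0.19695679],
       [ 0.19699902,  0.00814203, -0.98036988]]), 't': array([-189.19434376,  609.48222392, 1022.64995241])}
```

View pics/t0c.png

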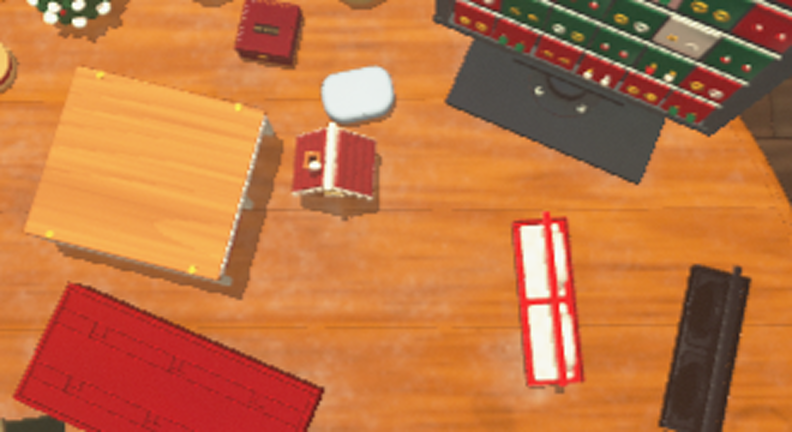

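The lone red box at (376,255) is confirmed: white soaps in a red tray, standing by itself. Next I need the house's yaw and roof overhang, so I'm moving the wrist nearer while turning it.

```bash
python3 - <<'E'
from h import *
X,im=cloud('t0')
Y=X[178:222,268:312].reshape(-1,3);Y=Y[(Y[:,2]>48)&(Y[:,2]<130)]
for z0 in range(50,130,10):
    S=Y[(Y[:,2]>z0)&(Y[:,2]<=z0+10)]
    if len(S)>5: print(z0,len(S),S[:,:2].min(0).round(),S[:,:2].max(0).round(),S.mean(0).round())
P=env.camera_params('wrist');o=env.get_obs();C=-np.array(P['R']).T@P['t'];T=np.array(o['tcp_rot'])
print('cam in tool',T.T@(C-o['position']),T.T@np.array(P['R']).T, P['fx'])
E
```

```text
50 108 [ 576. -160.] [648. -65.] [ 609. -116.   56.]
60 137 [ 577. -155.] [649. -71.] [ 610. -119.   65.]
70 114 [ 577. -147.] [646. -78.] [ 610. -119.   75.]
80 134 [ 577. -140.] [647. -85.] [ 610. -118.   85.]
90 158 [ 578. -133.] [646. -89.] [ 611. -115.   96.]
100 105 [ 578. -125.] [649. -92.] [ 612. -114.  104.]
110 104 [ 576. -118.] [648. -85.] [ 610. -105.  114.]
cam in tool [  69.04555902   -1.53203123 -125.324632  ] [[-9.11524282e-04 -9.62350629e-01 -2.71809557e-01]
 [ 9.99999312e-01 -1.07794268e-03  4.62953413e-04]
 [-7.38518630e-04 -2.71808948e-01  9.62350950e-01]] 307.4155468022672
```

Call:
{"api": "move_arm", "payload": {"moves": [[0, 0, 8.5, 4, 4, 1, 1], [0, 0, 17, 8, 8, 2, 1], [0, 0, 25.5, 12, 12, 3, 1], [0, 0, 34, 16, 16, 4, 1], [0, 0, 42.5, 20, 20, 5, 1], [0, 0, 51, 24, 23, 6, 1], [0, 0, 60, 28, 26, 7, 1], [0, 0, 68, 32, 29, 8, 1]]}}

```text
time: 0.9
position: [494.6, -269.4, 320.6]
tcp_rot: [[0.014, 1.0, -0.0], [1.0, -0.014, 0.0], [0.0, -0.0, -1.0]]
wrist_force: [0.0, -1.4, 0.3]
opening: 85.5
gripper_force: 0.0
```

Call:
{"api": "move_arm", "payload": {"moves": [[8, 0, 0, 1, 0, -2, 1], [16, 0, 0, 2, 0, -4, 1], [24, 0, 0, 2, 0, -6, 1], [32, 0, 0, 2, 0, -8, 1], [40, 0, 0, 2, 0, -10, 1], [45, 0, 0, 2, 0, -10, 1], [45, 0, 0, 2, 0, -10, 1], [45, 0, 0, 2, 0, -10, 1]]}}

```text
time: 1.7
position: [513.6, -271.4, 220.4]
tcp_rot: [[0.02, 1.0, 0.0], [0.708, -0.014, 0.706], [0.706, -0.014, -0.708]]
wrist_force: [0.3, 0.4, 0.1]
opening: 85.5
gripper_force: 0.0
```

```bash
python3 - <<'E'
from h import *
st();snap('wrist','w1')
E
```

```text
{'time': 1.7, 'joint_positions': [-52.632, 32.506, 74.646, 26.967, 109.104, -50.972], 'position': [513.58, -271.353, 220.366], 'tcp_rot': [[0.02, 1.0, 0.0], [0.708, -0.014, 0.706], [0.706, -0.014, -0.708]], 'wrist_force': [0.259, 0.394, 0.096], 'opening': 85.476, 'gripper_force': 0.0}
```

View pics/w1.png

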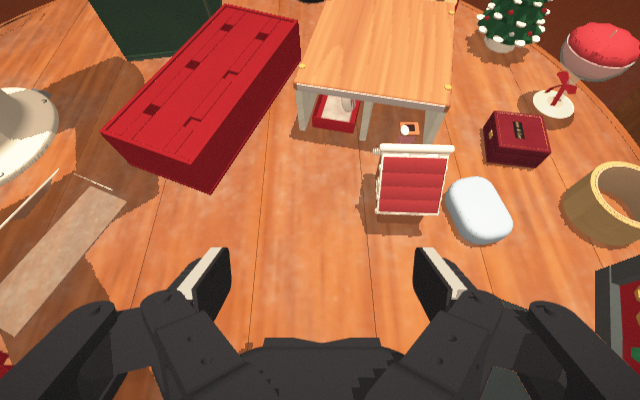

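The wrist view shows the house roof at (412,182), with the ridge strip along the top (415,148) and the soap at (480,210). The bay behind it is visible. Now measuring the finger shape, house frame and soap clearance from depth.

```bash
python3 - <<'E'
from h import *
X,im=cloud('w1'); o=env.get_obs();T=np.array(o['tcp_rot']);L=(X-o['position'])@T
F=L[240:400].reshape(-1,3)
for z in range(-60,25,8):
    S=F[(F[:,2]>z)&(F[:,2]<z+8)&(abs(F[:,0])<60)&(abs(F[:,1])<90)]
    for s in(-1,1):
        Q=S[S[:,1]*s>0]
        if len(Q)>5: print(z,s,len(Q),'x',Q[:,0].min().round(),Q[:,0].max().round(),'|y|',abs(Q[:,1]).min().round(),abs(Q[:,1]).max().round())
def fit(P,n):
    r=cv2.minAreaRect(P[:,:2].astype(np.float32));print(n,len(P),np.round(r[0],1),np.round(r[1],1),round(r[2],1),cv2.boxPoints(r).round().tolist())
H=X[140:220,365:452].reshape(-1,3)
fit(H[(H[:,2]>48)&(H[:,2]<125)&(H[:,1]>-170)&(H[:,1]<-60)],'house')
R=H[(H[:,2]>103)&(H[:,2]<118)];fit(R,'ridge');print(R.mean(0))
B=X[170:250,440:520].reshape(-1,3);fit(B[(B[:,2]>15)&(B[:,2]<40)&(B[:,0]>660)],'soap')
# ridge strip pixels: white strip ends
for p in [(378,150),(395,150),(415,149),(435,149),(450,149),(380,215),(440,215)]: print(p,X[p[1],p[0]].round(1))
E
```

```text
-60 -1 3874 x -12.0 18.0 |y| 0.0 74.0
-60 1 3820 x -13.0 18.0 |y| 0.0 73.0
-52 -1 5221 x -12.0 17.0 |y| 33.0 76.0
-52 1 5172 x -13.0 16.0 |y| 31.0 74.0
-44 -1 1236 x -12.0 15.0 |y| 40.0 74.0
-44 1 1242 x -13.0 14.0 |y| 38.0 74.0
-36 -1 537 x 1.0 13.0 |y| 43.0 62.0
-36 1 538 x 0.0 13.0 |y| 41.0 61.0
-28 -1 640 x -10.0 12.0 |y| 43.0 57.0
-28 1 643 x -11.0 12.0 |y| 41.0 56.0
-20 -1 659 x -11.0 12.0 |y| 43.0 57.0
-20 1 647 x -11.0 12.0 |y| 41.0 56.0
-12 -1 526 x -11.0 12.0 |y| 43.0 57.0
-12 1 542 x -11.0 12.0 |y| 41.0 56.0
-4 -1 371 x -11.0 12.0 |y| 43.0 56.0
-4 1 366 x -11.0 12.0 |y| 42.0 55.0
4 -1 40 x -8.0 10.0 |y| 43.0 44.0
4 1 37 x -8.0 9.0 |y| 42.0 43.0
house 4782 [ 609.  -116.2] [88.3 73.2] 86.1 [[569.0, -158.0], [643.0, -163.0], [649.0, -75.0], [576.0, -70.0]]
ridge 674 [ 609.  -110.9] [19.2 72.4] 85.8 [[572.0, -118.0], [644.0, -123.0], [646.0, -104.0], [574.0, -99.0]]
[ 608.8436507  -115.96815891  109.50448327]
soap 3038 [ 704.  -139.5] [60.7 84.5] 14.3 [[664.0, -106.0], [685.0, -188.0], [744.0, -173.0], [723.0, -91.0]]
(378, 150) [ 575.3 -103.    90.7]
(395, 150) [ 588.5 -116.8  108. ]
(415, 149) [ 607.7 -118.6  111.2]
(435, 149) [ 628.1 -118.2  110. ]
(450, 149) [ 642.1 -120.   111.8]
(380, 215) [ 583.3 -147.4   20.6]
(440, 215) [ 664.4 -139.2   -0. ]
```

Call:
{"api": "move_arm", "payload": {"moves": [[5, 0, -1.6, 3, 2, -3.7, 1], [10, 0, -3.2, 6, 4, -7.4, 1], [10, 0, -3.2, 8.9, 5.8, -11, 1], [10, 0, -3.2, 8.9, 5.8, -11, 1], [10, 0, -3.2, 8.9, 5.8, -11, 1]]}}

```text
time: 2.25
position: [603.0, -211.7, 110.9]
tcp_rot: [[0.054, 0.998, 0.04], [0.572, -0.064, 0.818], [0.818, -0.021, -0.574]]
wrist_force: [0.2, -0.1, 0.6]
opening: 85.1
gripper_force: 0.0
```

```bash
python3 - <<'E'
from h import *
st();snap('wrist','w2')
X,im=cloud('w2'); Y=X.reshape(-1,3)
H=Y[(Y[:,2]>50)&(Y[:,2]<125)&(Y[:,1]>-170)&(Y[:,1]<-65)&(Y[:,0]>560)&(Y[:,0]<660)]
def fit(P,n):
    r=cv2.minAreaRect(P[:,:2].astype(np.float32));print(n,len(P),np.round(r[0],1),np.round(r[1],1),round(r[2],1),cv2.boxPoints(r).round().tolist())
R=H[(H[:,2]>106)&(H[:,2]<116)];fit(H,'h');fit(R,'ridge');print(R.mean(0))
o=env.get_obs();T=np.array(o['tcp_rot']);L=(H-o['position'])@T
print('house in tool y',np.percentile(L[:,1],[0,1,50,99,100]).round(1), 'x',np.percentile(L[:,0],[1,99]).round(1))
E
```

```text
{'time': 2.25, 'joint_positions': [-46.421, 48.685, 68.037, 37.705, 104.228, -46.655], 'position': [603.024, -211.749, 110.947], 'tcp_rot': [[0.054, 0.998, 0.04], [0.572, -0.064, 0.818], [0.818, -0.021, -0.574]], 'wrist_force': [0.237, -0.094, 0.555], 'opening': 85.133, 'gripper_force': 0.0}
h 11988 [ 608.9 -124.8] [72.9 74.5] 85.0 [[569.0, -158.0], [643.0, -164.0], [649.0, -92.0], [575.0, -85.0]]
ridge 1605 [ 610. -110.] [19.3 74.4] 86.7 [[572.0, -117.0], [647.0, -122.0], [648.0, -102.0], [573.0, -98.0]]
[ 609.26891134 -114.69613255  110.20673594]
house in tool y [-37.2 -33.1  -0.5  35.1  37.3] x [-18.7  73. ]
```

View pics/w2.png

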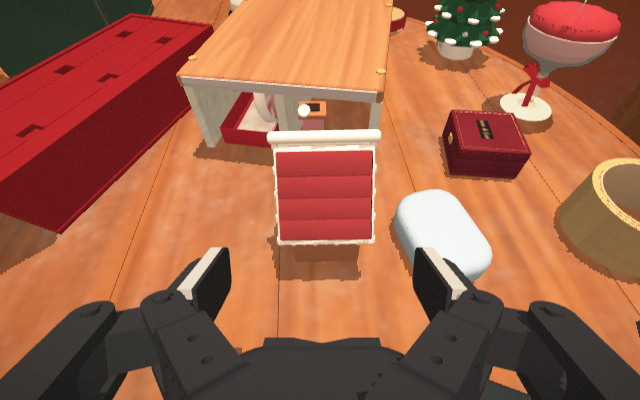

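The house sits centred between the open fingers at (325,190), and the soap at (445,235) is just outside the right finger. Moving in along the tool axis.

Call:
{"api": "move_arm", "payload": {"moves": [[0, 0, 0, 0.1, 2.0, -1.4, 1], [0, 0, 0, 0.2, 4.0, -2.8, 1], [0, 0, 0, 0.3, 5.5, -3.9, 1], [0, 0, 0, 0.4, 7.0, -5.0, 1], [0, 0, 0, 0.5, 8.5, -6.0, 1], [0, 0, 0, 0.55, 9.7, -6.9, 1], [0, 0, 0, 0.55, 9.7, -6.9, 1]]}}

```text
time: 3.0
position: [607.1, -113.9, 40.1]
tcp_rot: [[0.057, 0.998, 0.04], [0.57, -0.065, 0.819], [0.82, -0.024, -0.572]]
wrist_force: [0.6, 0.4, 0.2]
opening: 85.6
gripper_force: 0.0
```

```bash
python3 - <<'E'
from h import *
st()
E
```

```text
{'time': 3.0, 'joint_positions': [-40.448, 48.936, 77.436, 40.583, 93.686, -48.621], 'position': [607.059, -113.936, 40.136], 'tcp_rot': [[0.057, 0.998, 0.04], [0.57, -0.065, 0.819], [0.82, -0.024, -0.572]], 'wrist_force': [0.571, 0.383, 0.198], 'opening': 85.591, 'gripper_force': 0.0}
```

Call:
{"api": "move_arm", "payload": {"moves": [[0, 0, 0, 0.2, 0, 0, 0.3], [0, 0, 0, 0.2, 0, 0, 0.3], [0, 0, 0, 0.2, 0, 0, 0], [0, 0, 0, 0.2, 0, 0, 0], [0, 0, 0, 0.2, 0, 0, 0], [0, 0, 0, 0.2, 0, 0, 0]], "force": 45}}

```text
time: 3.6
position: [610.7, -117.2, 42.3]
tcp_rot: [[0.055, 0.997, 0.045], [0.572, -0.068, 0.817], [0.818, -0.02, -0.575]]
wrist_force: [0.4, -3.0, 3.7]
opening: 53.1
gripper_force: 47.8
```

Call:
{"api": "move_arm", "payload": {"moves": [[0, 0, 0, 0, 0, 1, 0], [0, 0, 0, 0, 0, 3, 0], [0, 0, 0, 0, 0, 6, 0], [0, 0, 0, 0, 0, 9, 0], [0, 0, 0, 0, 0, 12, 0], [0, 0, 0, 0, 0, 14, 0], [0, 0, 0, 0, 0, 14, 0]]}}

```text
time: 4.3
position: [610.9, -116.8, 184.2]
tcp_rot: [[0.053, 0.998, 0.045], [0.574, -0.067, 0.816], [0.817, -0.017, -0.576]]
wrist_force: [0.2, -0.6, -3.3]
opening: 53.0
gripper_force: 47.4
```

```bash
python3 - <<'E'
from h import *
st();snap('top','t2');X,im=cloud('t2')
Y=X.reshape(-1,3);H=Y[(Y[:,2]>180)&(Y[:,2]<265)&(abs(Y[:,0]-610)<50)&(Y[:,1]<-50)&(Y[:,1]>-180)]
for z in range(180,270,10):
    S=H[(H[:,2]>z)&(H[:,2]<z+10)]
    if len(S): print(z,len(S),S.mean(0).round(),S.min(0).round(),S.max(0).round())
E
```

```text
{'time': 4.3, 'joint_positions': [-40.44, 36.637, 77.668, 41.727, 102.374, -40.875], 'position': [610.925, -116.79, 184.209], 'tcp_rot': [[0.053, 0.998, 0.045], [0.574, -0.067, 0.816], [0.817, -0.017, -0.576]], 'wrist_force': [0.154, -0.587, -3.295], 'opening': 52.98, 'gripper_force': 47.411}
180 21 [ 579. -103.  187.] [ 573. -151.  181.] [588. -66. 190.]
190 76 [600. -92. 196.] [ 572. -158.  190.] [658. -66. 200.]
200 208 [ 607. -118.  205.] [ 566. -168.  200.] [660. -69. 210.]
210 215 [ 607. -128.  215.] [ 562. -166.  210.] [659. -76. 220.]
220 243 [ 609. -130.  225.] [ 561. -178.  220.] [659. -84. 230.]
230 374 [ 609. -140.  235.] [ 560. -178.  230.] [660. -90. 240.]
240 283 [ 608. -137.  244.] [ 569. -179.  240.] [646. -88. 250.]
250 161 [ 610. -114.  254.] [ 576. -179.  250.] [649. -86. 260.]
260 31 [605. -94. 261.] [ 597. -102.  260.] [615. -86. 263.]
```

View pics/t2.png

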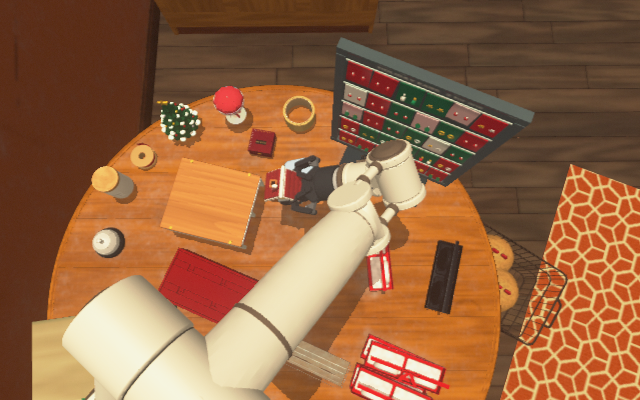

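The house is held level at (285,185), clear of the riser. Carrying it over and lowering.

Call:
{"api": "move_arm", "payload": {"moves": [[0, 0, 0, -0.1, 3, 0, 0], [0, 0, 0, -0.3, 7, 0, 0], [0, 0, 0, -0.5, 11, 0, 0], [0, 0, 0, -0.7, 15, 0, 0], [0, 0, 0, -0.9, 18.5, 0, 0], [0, 0, 0, -1, 20.5, -1, 0], [0, 0, 0, -1, 20.5, -2.5, 0], [0, 0, 0, -1, 20.5, -4, 0]]}}

```text
time: 5.15
position: [598.9, 89.1, 138.8]
tcp_rot: [[0.058, 0.998, 0.04], [0.571, -0.066, 0.818], [0.819, -0.024, -0.574]]
wrist_force: [-0.2, -0.3, -2.9]
opening: 53.0
gripper_force: 47.6
```

Call:
{"api": "move_arm", "payload": {"moves": [[0, 0, 0, 0, 0, 0, 0], [0, 0, 0, 0, 0, -0.3, 0], [0, 0, 0, 0, 0, -0.5, 0], [0, 0, 0, 0, 0, -0.5, 0]]}}

```text
time: 5.55
position: [600.3, 88.1, 136.7]
tcp_rot: [[0.056, 0.997, 0.044], [0.572, -0.068, 0.818], [0.819, -0.021, -0.574]]
wrist_force: [-0.4, 0.2, -2.5]
opening: 53.1
gripper_force: 47.8
```

Call:
{"api": "move_arm", "payload": {"moves": [[0, 0, 0, 0, 0, -0.1, 0], [0, 0, 0, 0, 0, -0.2, 0], [0, 0, 0, 0, 0, -0.2, 0]]}}

```text
time: 5.85
position: [600.6, 88.5, 136.3]
tcp_rot: [[0.054, 0.998, 0.044], [0.571, -0.067, 0.819], [0.82, -0.019, -0.573]]
wrist_force: [-2.7, -3.2, 5.4]
opening: 53.0
gripper_force: 48.6
```

Contact made. Releasing and backing out along the tool axis.

Call:
{"api": "move_arm", "payload": {"moves": [[0, 0, 0, 0, 0, 0, 0.6], [0, 0, 0, 0, 0, 0, 1], [0, 0, 0, 0, 0, 0, 1], [0, 0, 0, 0, 0, 0, 1], [0, 0, 0, 0, 0, 0, 1]]}}

```text
time: 6.35
position: [600.0, 88.9, 134.5]
tcp_rot: [[0.056, 0.998, 0.043], [0.571, -0.067, 0.818], [0.819, -0.022, -0.574]]
wrist_force: [0.7, -0.0, 0.0]
opening: 85.1
gripper_force: 0.0
```

Call:
{"api": "move_arm", "payload": {"moves": [[0, 0, 0, 0, -1.5, 1, 1], [0, 0, 0, -0.2, -4, 2.8, 1], [0, 0, 0, -0.4, -8, 5.6, 1], [0, 0, 0, -0.6, -12, 8.4, 1], [0, 0, 0, -3, -16, 11, 1], [-8, 0, 0, -6, -20, 13, 1], [-16, 0, 0, -9, -24, 15, 1], [-24, 0, 0, -12, -27, 16, 1]]}}

```text
time: 7.15
position: [482.0, -181.5, 296.1]
tcp_rot: [[0.057, 0.997, 0.045], [0.859, -0.072, 0.507], [0.509, 0.01, -0.861]]
wrist_force: [0.3, -0.7, -0.4]
opening: 85.6
gripper_force: 0.0
```

Call:
{"api": "move_arm", "payload": {"moves": [[-8, 0, 0, 0, -4, 0, 1], [-16, 0, 0, 0, -8, 0, 1], [-24, 0, 0, 0, -12, 0, 1], [-31, 0, 0, 0, -15, 0, 1], [-31, 0, 0, 0, -17, 0, 1]]}}

```text
time: 7.65
position: [482.9, -348.8, 295.5]
tcp_rot: [[0.056, 0.997, 0.044], [0.998, -0.055, -0.005], [-0.003, 0.044, -0.999]]
wrist_force: [-0.1, 0.0, -0.3]
opening: 85.3
gripper_force: 0.0
```

```bash
python3 - <<'E'
from h import *
st();snap('top','t3');snap('wrist','w3')
a=cv2.imread('pics/t3.png')[90:330];b=cv2.imread('pics/w3.png')[:340]
cv2.imwrite('pics/c3.png',np.vstack([a,b]))
X,im=cloud('t3');Y=X.reshape(-1,3)
for z in range(100,215,20):
    S=Y[(Y[:,2]>z)&(Y[:,2]<z+20)&(abs(Y[:,0]-600)<70)&(abs(Y[:,1]-88)<70)]
    if len(S): print(z,len(S),S.mean(0).round(),S.min(0).round(),S.max(0).round())
E
```

```text
{'time': 7.65, 'joint_positions': [-48.291, 8.899, 86.401, 1.7, 82.802, -45.289], 'position': [482.876, -348.826, 295.491], 'tcp_rot': [[0.056, 0.997, 0.044], [0.998, -0.055, -0.005], [-0.003, 0.044, -0.999]], 'wrist_force': [-0.05, 0.023, -0.31], 'opening': 85.262, 'gripper_force': 0.0}
100 14 [580. 100. 110.] [574.  56. 101.] [606. 127. 119.]
120 16 [579.  89. 130.] [566.  46. 121.] [629. 111. 140.]
140 216 [596.  70. 152.] [565.  45. 141.] [636. 139. 160.]
160 323 [599.  78. 170.] [565.  54. 160.] [637. 129. 180.]
180 353 [600.  87. 190.] [565.  71. 180.] [636. 117. 200.]
200 178 [599.  98. 207.] [564.  85. 200.] [639. 119. 216.]
```

View pics/c3.png

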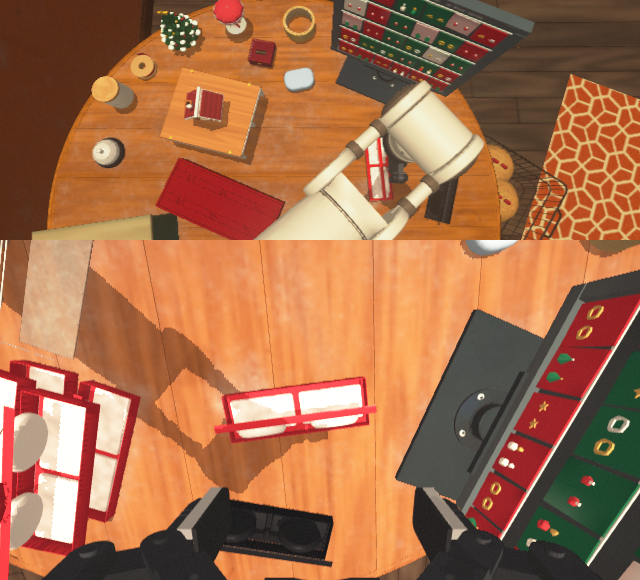

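The house stands upright on the riser (205,105 in the upper part). The loose gift box is at (295,408) in the wrist view. Refining its pose.

```bash
python3 - <<'E'
from h import *
X,im=cloud('w3');Y=X.reshape(-1,3)
for z0,z1 in((10,80),(10,30),(40,60),(62,80)):
    S=Y[(Y[:,2]>z0)&(Y[:,2]<z1)&(abs(Y[:,0]-463)<112)&(abs(Y[:,1]+356)<50)].astype(np.float32)
    if len(S)<10: continue
    r=cv2.minAreaRect(S[:,:2]);print(z0,len(S),np.round(r[0],1),np.round(r[1],1),round(r[2],1),cv2.boxPoints(r).round().tolist(),np.percentile(S[:,2],[50,98]).round(1))
X,im=cloud('t0');Y=X[150:255,155:268].reshape(-1,3);S=Y[(Y[:,2]>86)&(Y[:,2]<103)].astype(np.float32)
print(cv2.boxPoints(cv2.minAreaRect(S[:,:2])).round(1).tolist())
# front edge line of board in house-free w1 view
X,im=cloud('w1');Y=X.reshape(-1,3);S=Y[(Y[:,2]>88)&(Y[:,2]<100)&(Y[:,1]>-60)&(Y[:,1]<40)&(Y[:,0]>450)&(Y[:,0]<720)].astype(np.float32)
print(cv2.boxPoints(cv2.minAreaRect(S[:,:2])).round(1).tolist())
E
```

```text
Traceback (most recent call last):
cv2.error: OpenCV(4.12.0) /io/opencv/modules/imgproc/src/convhull.cpp:143: error: (-215:Assertion failed) total >= 0 && (depth == CV_32F || depth == CV_32S) in function 'convexHull'
```

```bash
python3 - <<'E'
from h import *
C=np.ascontiguousarray
X,im=cloud('w3');Y=X.reshape(-1,3)
for z0,z1 in((10,80),(10,30),(40,60),(62,80)):
    S=Y[(Y[:,2]>z0)&(Y[:,2]<z1)&(abs(Y[:,0]-463)<112)&(abs(Y[:,1]+356)<50)].astype(np.float32)
    if len(S)<10: continue
    r=cv2.minAreaRect(C(S[:,:2]));print(z0,len(S),np.round(r[0],1),np.round(r[1],1),round(r[2],1),cv2.boxPoints(r).round().tolist(),np.percentile(S[:,2],[50,98]).round(1))
X,im=cloud('t0');Y=X[150:255,155:268].reshape(-1,3);S=Y[(Y[:,2]>86)&(Y[:,2]<103)].astype(np.float32)
print(cv2.boxPoints(cv2.minAreaRect(C(S[:,:2]))).round(1).tolist())
X,im=cloud('w1');Y=X.reshape(-1,3);S=Y[(Y[:,2]>88)&(Y[:,2]<100)&(Y[:,1]>-60)&(Y[:,1]<40)&(Y[:,0]>450)&(Y[:,0]<720)].astype(np.float32)
print(cv2.boxPoints(cv2.minAreaRect(C(S[:,:2]))).round(1).tolist())
E
```

```text
10 3464 [ 460.8 -355.3] [187.8  63.6] 3.7 [[365.0, -330.0], [369.0, -393.0], [557.0, -381.0], [552.0, -317.0]] [60.5 73.7]
10 1445 [ 460.7 -355.3] [186.5  63.6] 3.7 [[366.0, -330.0], [370.0, -393.0], [556.0, -381.0], [552.0, -318.0]] [12.5 24.2]
40 265 [ 462.1 -369.5] [149.5  14. ] 3.8 [[387.0, -367.0], [388.0, -381.0], [537.0, -372.0], [536.0, -358.0]] [55.1 59.9]
62 1670 [ 461.2 -361.6] [187.8  22.1] 3.9 [[367.0, -357.0], [368.0, -379.0], [556.0, -366.0], [554.0, -344.0]] [72.2 73.9]
[[480.20001220703125, 4.699999809265137], [668.7999877929688, -42.29999923706055], [722.5, 173.0], [533.7999877929688, 220.0]]
[[478.6000061035156, 2.4000000953674316], [666.0, -44.20000076293945], [686.9000244140625, 39.70000076293945], [499.5, 86.30000305175781]]
```

```bash
cat >> h.py <<'E'
from scipy.spatial.transform import Rotation as Ro
def aim(head,tilt,p):
    h=np.radians(head);t=np.radians(tilt);f=np.array([np.cos(h),np.sin(h),0]);k=np.array([0,0,1.])
    x=np.cos(t)*f+np.sin(t)*k;z=np.sin(t)*f-np.cos(t)*k;T=np.stack([x,np.cross(z,x),z],1)
    o=env.get_obs();v=(Ro.from_matrix(T)*Ro.from_matrix(np.array(o['tcp_rot'])).inv()).as_rotvec(degrees=True)
    print('turn',v.round(1),'shift cm',((np.array(p)-o['position'])/10).round(2))
E
python3 -c "
from h import *
aim(3.8,0,(462,-355,160))"
```

```text
turn [  1.9   1.9 -82.8] shift cm [ -2.02  -0.48 -13.43]
```

Call:
{"api": "move_arm", "payload": {"moves": [[0.2, 0.2, -8.3, -0.2, 0, -1.3, 1], [0.4, 0.4, -16.6, -0.4, -0.1, -2.6, 1], [0.6, 0.6, -24.8, -0.6, -0.1, -3.9, 1], [0.8, 0.8, -33.1, -0.8, -0.2, -5.2, 1], [1, 1, -41.4, -1, -0.2, -6.5, 1], [1.1, 1.1, -49.7, -1.2, -0.3, -7.8, 1], [1.3, 1.3, -58, -1.4, -0.3, -9.1, 1], [1.5, 1.5, -66.2, -1.6, -0.4, -10.7, 1]]}}

```text
time: 8.55
position: [466.8, -352.1, 186.7]
tcp_rot: [[0.939, 0.345, 0.01], [0.345, -0.939, -0.005], [0.007, 0.008, -1.0]]
wrist_force: [-0.2, -0.6, -0.3]
opening: 84.9
gripper_force: 0.0
```

```bash
python3 -c "
from h import *
aim(3.8,0,(462,-355,160))"
```

```text
turn [  0.4   0.5 -16.4] shift cm [-0.48 -0.29 -2.67]
```

Call:
{"api": "move_arm", "payload": {"moves": [[0.2, 0.2, -8.2, -0.3, -0.2, -1.4, 1], [0.4, 0.5, -16.4, -0.5, -0.3, -2.7, 1], [0.4, 0.5, -16.4, -0.5, -0.3, -2.7, 1], [0.4, 0.5, -16.4, -0.5, -0.3, -2.7, 1]]}}

```text
time: 8.95
position: [461.9, -355.1, 159.9]
tcp_rot: [[0.997, 0.076, -0.0], [0.076, -0.997, 0.001], [0.0, -0.001, -1.0]]
wrist_force: [0.4, -0.4, 0.3]
opening: 85.3
gripper_force: 0.0
```

```bash
python3 -c "
from h import *
aim(3.8,0,(462,-355,49))"
```

```text
turn [-0.1 -0.  -0.5] shift cm [ 1.000e-02  1.000e-02 -1.109e+01]
```

Call:
{"api": "move_arm", "payload": {"moves": [[0, 0, -0.5, 0, 0, -3, 1], [0, 0, -0.5, 0, 0, -6, 1], [0, 0, -0.5, 0, 0, -9, 1], [0, 0, -0.5, 0, 0, -11, 1], [0, 0, -0.5, 0, 0, -11, 1], [0, 0, -0.5, 0, 0, -11, 0.6], [0, 0, -0.5, 0, 0, -11, 0.6], [0, 0, -0.5, 0, 0, -11, 0.6]], "force": 40}}

```text
time: 9.75
position: [463.3, -356.6, 51.9]
tcp_rot: [[0.998, 0.065, 0.003], [0.065, -0.998, -0.003], [0.003, 0.003, -1.0]]
wrist_force: [0.0, -0.3, 5.3]
opening: 64.4
gripper_force: 44.9
```

Call:
{"api": "move_arm", "payload": {"moves": [[0, 0, 0, 0, 0, 0, 0.4], [0, 0, 0, 0, 0, 0, 0.4], [0, 0, 0, 0, 0, 0, 0.4], [0, 0, 0, 0, 0, 2, 0.4], [0, 0, 0, 0, 0, 5, 0.4], [0, 0, 0, 0, 0, 9, 0.4], [0, 0, 0, 0, 0, 9, 0.4]]}}

```text
time: 10.45
position: [464.8, -358.1, 146.2]
tcp_rot: [[0.998, 0.064, 0.008], [0.064, -0.998, -0.008], [0.007, 0.009, -1.0]]
wrist_force: [0.4, -1.1, -0.7]
opening: 64.0
gripper_force: 45.2
```

```bash
python3 -c "
from h import *
aim(76,0,(577,-195,140))"
```

```text
turn [ 0.1  0.7 72.3] shift cm [11.22 16.31 -0.62]
```

Call:
{"api": "move_arm", "payload": {"moves": [[0, 0.1, 8, 0.8, 3, 0, 0.4], [0, 0.2, 16, 2, 6, 0, 0.4], [0, 0.3, 24, 3.5, 9, 0, 0.4], [0, 0.4, 32, 5, 12, 0, 0.4], [0, 0.5, 40, 6.5, 14.5, 0, 0.4], [0, 0.6, 48, 8, 16.5, 0, 0.4], [0.1, 0.7, 56, 10, 18, 0, 0.4], [0.1, 0.7, 64, 11.5, 19.5, 0, 0.4]]}}

```text
time: 11.25
position: [577.5, -158.8, 138.8]
tcp_rot: [[0.374, 0.927, -0.012], [0.927, -0.374, -0.004], [-0.008, -0.009, -1.0]]
wrist_force: [0.5, -1.1, -1.4]
opening: 64.4
gripper_force: 45.2
```

```bash
python3 -c "
from h import *
st();aim(76,0,(587,-156,100))"
```

```text
{'time': 11.25, 'joint_positions': [-26.675, 18.894, 92.737, -0.551, 68.864, -4.524], 'position': [577.488, -158.841, 138.849], 'tcp_rot': [[0.374, 0.927, -0.012], [0.927, -0.374, -0.004], [-0.008, -0.009, -1.0]], 'wrist_force': [0.47, -1.068, -1.394], 'opening': 64.351, 'gripper_force': 45.152}
turn [ 0.3 -0.7  7.9] shift cm [ 0.95  0.28 -3.88]
```

Call:
{"api": "move_arm", "payload": {"moves": [[0.2, -0.4, 4, 0.5, 0.2, -1, 0.4], [0.3, -0.7, 7.9, 1, 0.3, -2.5, 0.4], [0.3, -0.7, 7.9, 1, 0.3, -3.9, 0.4], [0.3, -0.7, 7.9, 1, 0.3, -3.9, 0.4], [0.3, -0.7, 7.9, 1, 0.3, -3.9, 0.4]]}}

```text
time: 11.75
position: [586.3, -157.0, 99.8]
tcp_rot: [[0.25, 0.968, -0.0], [0.968, -0.25, 0.001], [0.001, -0.0, -1.0]]
wrist_force: [0.3, -1.1, -0.7]
opening: 63.9
gripper_force: 45.1
```

```bash
python3 -c "
from h import *
snap('wrist','w4');aim(76,0,(587,-156,54))
X,im=cloud('w4');o=env.get_obs();T=np.array(o['tcp_rot']);L=((X-o['position'])@T).reshape(-1,3)
S=L[(abs(L[:,0])<130)&(abs(L[:,1])<45)&(L[:,2]>-30)&(L[:,2]<60)]
print(S.min(0),S.max(0))
for a in range(-120,121,20):
  Q=S[(abs(S[:,0]-a)<10)]
  if len(Q)>20: print(a,len(Q),np.percentile(Q[:,1],[2,98]).round(1),np.percentile(Q[:,2],[2,98]).round(1))
"
```

```text
turn [0.  0.1 0.5] shift cm [ 0.01  0.13 -4.67]
[-77.59169775 -44.99972373 -29.98511585] [93.48115637 44.64093551 54.62600584]
-80 203 [-33.5  28.3] [42.5 52.3]
-60 1361 [-33.6  28.5] [29.2 52.1]
-40 1852 [-33.6  28.5] [13.3 52.2]
-20 4612 [-33.5  28.4] [-20.5  52.1]
0 6110 [-43.   42.2] [-25.8  52.2]
20 5455 [-39.2  36.5] [-27.3  52. ]
40 5225 [-33.6  28.4] [-20.7  52.1]
60 6110 [-33.6  28.4] [-20.7  52.2]
80 6012 [-33.6  28.4] [-20.7  52.5]
100 1534 [-33.4  28.3] [-20.6  52.7]
```

View pics/w4.png

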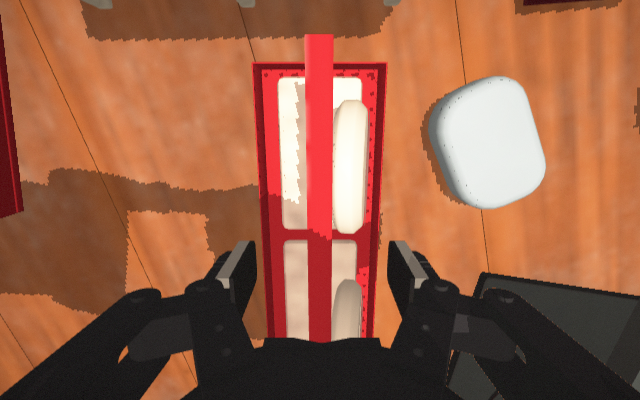

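Wrist view: the box is level between the fingers, its leading end at (320,65), and the soap at (488,145) is clear. Lowering, then inserting.

Call:
{"api": "move_arm", "payload": {"moves": [[0, 0, 0.5, 0.1, 0.1, -2, 0.4], [0, 0, 0.5, 0.2, 0.1, -3.5, 0.4], [0, 0, 0.5, 0.2, 0.1, -4.5, 0.4], [0, 0, 0.5, 0.2, 0.1, -4.5, 0.4], [0, 0, 0.5, 0.7, 2.1, -4.5, 0.4], [0, 0, 0.5, 1.2, 4.1, -4.5, 0.4], [0, 0, 0.5, 1.2, 4.1, -4.5, 0.4]]}}

```text
time: 12.5
position: [599.7, -114.3, 56.1]
tcp_rot: [[0.239, 0.971, 0.002], [0.971, -0.239, 0.0], [0.001, 0.002, -1.0]]
wrist_force: [0.2, -0.1, -0.7]
opening: 64.2
gripper_force: 45.2
```

```bash
python3 -c "
from h import *
st();snap('wrist','w5');aim(76,0,(614,-52.6,54))
X,im=cloud('w5');Y=X.reshape(-1,3)
e=np.array([.242,.970]);n=np.array([.970,-.242]);c=np.array([600.5,87.5])
s=(Y[:,:2]-c)@e;l=(Y[:,:2]-c)@n
def p(m,t): print(t,m.sum(),'l',np.percentile(l[m],[1,99]).round(1),'s',np.percentile(s[m],[1,99]).round(1))
p((Y[:,2]>86)&(Y[:,2]<102)&(s>-125)&(s<40)&(abs(l)<110),'board')
p((Y[:,2]>20)&(Y[:,2]<70)&(s>-125)&(s<-100)&(abs(l)<110),'walls+box')
p((Y[:,2]>3)&(Y[:,2]<78)&(s>-250)&(s<-120)&(abs(l-46)<45),'box')
"
```

```text
{'time': 12.5, 'joint_positions': [-22.148, 26.342, 93.436, 0.079, 60.114, -8.374], 'position': [599.675, -114.268, 56.054], 'tcp_rot': [[0.239, 0.971, 0.002], [0.971, -0.239, 0.0], [0.001, 0.002, -1.0]], 'wrist_force': [0.167, -0.128, -0.75], 'opening': 64.245, 'gripper_force': 45.177}
turn [ 0.   0.1 -0.2] shift cm [ 1.45  6.29 -0.2 ]
board 27871 l [-35.2  92.2] s [-110.6  -98.9]
walls+box 1891 l [-94.3  92.3] s [-124.8 -102. ]
box 30354 l [ 8.9 83.9] s [-246.  -121.1]
```

Call:
{"api": "move_arm", "payload": {"moves": [[0, 0, 0, 0.4, 1.5, 0, 0.4], [0, 0, 0, 0.7, 3, -0.1, 0.4], [0, 0, 0, 1, 4.2, -0.2, 0.4], [0, 0, 0, 1.3, 5.2, -0.2, 0.4], [0, 0, 0, 1.5, 6.2, -0.2, 0.4], [0, 0, 0, 1.5, 6.2, -0.2, 0.4]]}}

```text
time: 13.15
position: [614.1, -52.6, 53.3]
tcp_rot: [[0.239, 0.971, 0.001], [0.971, -0.239, 0.0], [0.001, 0.001, -1.0]]
wrist_force: [-0.0, 0.3, -1.0]
opening: 64.4
gripper_force: 45.2
```

Call:
{"api": "move_arm", "payload": {"moves": [[0, 0, 0, 0, 0, -0.2, 0.4], [0, 0, 0, 0, 0, -0.2, 0.8], [0, 0, 0, 0, 0, -0.2, 1], [0, 0, 0, 0, 0, -0.2, 1], [0, 0, 0, 0, 0, 2, 1], [0, 0, 0, 0, 0, 5, 1], [0, 0, 0, -0.9, -3.8, 5, 1], [0, 0, 0, -1.9, -7.6, 5, 1]]}}

```text
time: 13.95
position: [595.9, -130.8, 105.1]
tcp_rot: [[0.239, 0.971, 0.004], [0.971, -0.239, -0.001], [-0.0, 0.005, -1.0]]
wrist_force: [0.2, -0.6, -1.5]
opening: 85.3
gripper_force: 0.0
```

```bash
python3 -c "
from h import *
st();snap('wrist','w6');aim(76,0,(595,-128,54))
X,im=cloud('w6');Y=X.reshape(-1,3)
e=np.array([.242,.970]);n=np.array([.970,-.242]);c=np.array([600.5,87.5])
s=(Y[:,:2]-c)@e;l=(Y[:,:2]-c)@n
m=(Y[:,2]>8)&(Y[:,2]<35)&(s>-250)&(s<-115)&(abs(l-46)<45)
r=cv2.minAreaRect(np.stack([l[m],s[m]],1).astype(np.float32));print(r)
"
```

```text
{'time': 13.95, 'joint_positions': [-23.73, 22.237, 92.63, 0.026, 64.87, -9.941], 'position': [595.892, -130.846, 105.069], 'tcp_rot': [[0.239, 0.971, 0.004], [0.971, -0.239, -0.001], [-0.0, 0.005, -1.0]], 'wrist_force': [0.212, -0.55, -1.459], 'opening': 85.335, 'gripper_force': 0.0}
turn [0.3 0.1 0.1] shift cm [ 0.1   0.9  -5.04]
((46.485572814941406, -171.28744506835938), (63.44033432006836, 112.5604019165039), 0.11643955856561661)
```

View pics/w6.png

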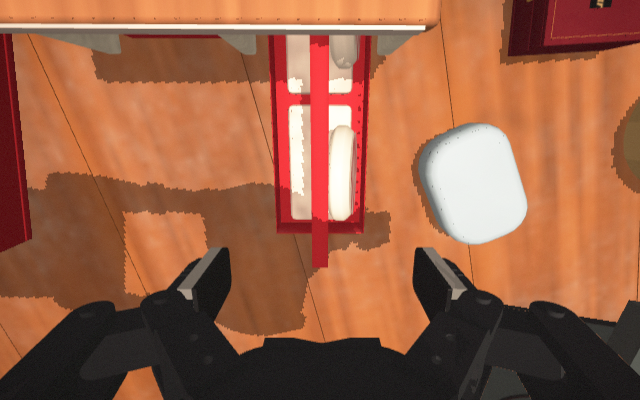

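The box sits straight in the bay mouth, its trailing end at (320,232), between the walls at (250,45) and (380,45). Regripping at the trailing end and sliding on.

Call:
{"api": "move_arm", "payload": {"moves": [[0.2, 0, 0, 0.05, 0.1, -3, 1], [0.2, 0, 0, 0.05, 0.1, -5.1, 1], [0.2, 0, 0, 0.05, 0.1, -5.1, 1], [0.2, 0, 0, 0.05, 0.1, -5.1, 0.6], [0.2, 0, 0, 0.05, 0.1, -5.1, 0.4], [0.2, 0, 0, 0.05, 0.1, -5.1, 0.4], [0.2, 0, 0, 0.05, 0.1, -5.1, 0.4]], "force": 30}}

```text
time: 14.7
position: [596.5, -129.4, 53.8]
tcp_rot: [[0.241, 0.971, 0.004], [0.971, -0.241, 0.002], [0.003, 0.003, -1.0]]
wrist_force: [-0.4, -0.5, 2.4]
opening: 64.3
gripper_force: 33.5
```

Call:
{"api": "move_arm", "payload": {"moves": [[0, 0, 0, 0.4, 1.5, 0, 0.4], [0, 0, 0, 0.8, 3, 0, 0.4], [0, 0, 0, 1.1, 4.5, 0, 0.4], [0, 0, 0, 1.5, 6, 0, 0.4], [0, 0, 0, 1.75, 7, 0, 0.4], [0, 0, 0, 1.9, 7.6, 0, 0.4], [0, 0, 0, 1.9, 7.6, 0, 0.4]]}}

```text
time: 15.4
position: [616.1, -51.0, 53.8]
tcp_rot: [[0.239, 0.971, 0.004], [0.971, -0.239, 0.003], [0.004, 0.004, -1.0]]
wrist_force: [1.6, 1.4, 6.6]
opening: 64.4
gripper_force: 33.9
```

Call:
{"api": "move_arm", "payload": {"moves": [[0, 0, 0, 0, 0, 0, 0.8], [0, 0, 0, 0, 0, 0, 1], [0, 0, 0, 0, 0, 0, 1], [0, 0, 0, 0, 0, 2.5, 1], [0, 0, 0, 0, 0, 6, 0.4], [0, 0, 0, -1, -4, 8, 0.4], [0, 0, 0, -2, -8, 8, 0.4], [0, 0, 0, -3, -12, 8, 0.4]]}}

```text
time: 16.2
position: [584.4, -174.2, 133.3]
tcp_rot: [[0.24, 0.971, 0.003], [0.971, -0.24, 0.003], [0.003, 0.002, -1.0]]
wrist_force: [0.6, -0.1, -0.3]
opening: 34.4
gripper_force: 0.0
```

```bash
python3 -c "
from h import *
st();aim(76,60,(588.3,-152,70))"
```

```text
{'time': 16.2, 'joint_positions': [-28.038, 20.286, 91.641, 0.234, 68.014, -14.25], 'position': [584.447, -174.174, 133.297], 'tcp_rot': [[0.24, 0.971, 0.003], [0.971, -0.24, 0.003], [0.003, 0.002, -1.0]], 'wrist_force': [0.646, -0.089, -0.283], 'opening': 34.396, 'gripper_force': 0.0}
turn [ 58.1 -14.3  -0.1] shift cm [ 0.39  2.22 -6.33]
```

Call:
{"api": "move_arm", "payload": {"moves": [[8.3, -2, 0, 0, 0, 0, 0.4], [16.6, -4.1, 0, 0, 0, 0, 0.4], [24.9, -6.1, 0, 0, 0, 0, 0.4], [33.2, -8.2, 0, 0, 0, -1, 0.4], [41.5, -10.2, 0, 0, 0, -2, 0.4], [49.8, -12.3, 0, 0, 0, -3, 0.4], [58, -14.3, 0, 0, 0, -4, 0.4], [58, -14.3, 0, 0, 0, -5, 0.4]]}}

```text
time: 17.0
position: [582.2, -173.3, 77.6]
tcp_rot: [[0.128, 0.97, 0.207], [0.48, -0.243, 0.843], [0.868, -0.009, -0.497]]
wrist_force: [-0.6, -0.1, -0.7]
opening: 34.2
gripper_force: 0.0
```

```bash
python3 -c "
from h import *
st();aim(76,60,(592.6,-134,37));aim(76,60,(619,-28.4,37))"
```

```text
{'time': 17.0, 'joint_positions': [-48.898, 44.8, 82.257, 45.536, 95.674, -48.417], 'position': [582.157, -173.346, 77.576], 'tcp_rot': [[0.128, 0.97, 0.207], [0.48, -0.243, 0.843], [0.868, -0.009, -0.497]], 'wrist_force': [-0.571, -0.053, -0.693], 'opening': 34.227, 'gripper_force': 0.0}
turn [-0.3 -0.4  0.1] shift cm [ 1.04  3.93 -4.06]
turn [-0.3 -0.4  0.1] shift cm [ 3.68 14.49 -4.06]
```

Call:
{"api": "move_arm", "payload": {"moves": [[0, 0, 0, 0.5, 1.5, -2, 0.4], [0, 0, 0, 1, 3.5, -4, 0.4], [0, 0, 0, 1.4, 5.5, -4.1, 0.4], [0, 0, 0, 1.9, 7.5, -4.1, 0.4], [0, 0, 0, 2.4, 9.3, -4.1, 0.4], [0, 0, 0, 2.8, 11, -4.1, 0.4], [0, 0, 0, 3.2, 12.6, -4.1, 0.4], [0, 0, 0, 3.2, 12.6, -4.1, 0.4]]}}

```text
time: 17.8
position: [616.5, -44.6, 41.8]
tcp_rot: [[0.12, 0.971, 0.205], [0.486, -0.238, 0.841], [0.866, -0.001, -0.501]]
wrist_force: [-0.4, -0.2, 0.1]
opening: 34.1
gripper_force: 0.0
```

```bash
python3 -c "
from h import *
st();aim(76,60,(619,-28.4,37))"
```

```text
{'time': 17.8, 'joint_positions': [-38.289, 44.081, 88.922, 52.16, 85.514, -48.088], 'position': [616.498, -44.648, 41.795], 'tcp_rot': [[0.12, 0.971, 0.205], [0.486, -0.238, 0.841], [0.866, -0.001, -0.501]], 'wrist_force': [-0.443, -0.249, 0.084], 'opening': 34.092, 'gripper_force': 0.0}
turn [ 0.  -0.1 -0.2] shift cm [ 0.25  1.62 -0.48]
```

Call:
{"api": "move_arm", "payload": {"moves": [[0, 0, 0, 0.1, 0.4, -0.3, 0.4], [0, 0, 0, 0.2, 0.8, -0.3, 0.4], [0, 0, 0, 0.3, 1.2, -0.3, 0.4], [0, 0, 0, 0.3, 1.2, -0.3, 0.4]]}}

```text
time: 18.2
position: [619.4, -34.9, 38.2]
tcp_rot: [[0.121, 0.971, 0.208], [0.486, -0.24, 0.84], [0.866, -0.001, -0.501]]
wrist_force: [-0.1, 0.2, -0.5]
opening: 34.1
gripper_force: 0.0
```

```bash
python3 -c "
from h import *
st();aim(76,60,(619,-28.4,37));snap('wrist','w7')"
```

```text
{'time': 18.2, 'joint_positions': [-37.432, 44.239, 89.237, 52.846, 84.644, -47.995], 'position': [619.421, -34.938, 38.209], 'tcp_rot': [[0.121, 0.971, 0.208], [0.486, -0.24, 0.84], [0.866, -0.001, -0.501]], 'wrist_force': [-0.059, 0.207, -0.453], 'opening': 34.086, 'gripper_force': 0.0}
turn [ 0.  -0.1 -0.1] shift cm [-0.04  0.65 -0.12]
```

View pics/w7.png

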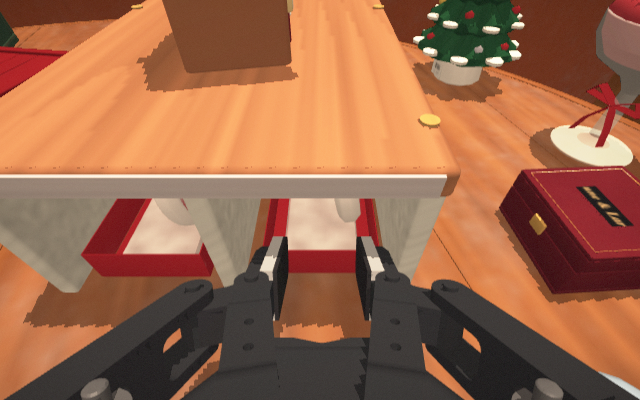

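The box (320,240) is nearly level with the stocked box (150,260), and the fingertips are on its near end. Pushing gently until the force rises.

Call:
{"api": "move_arm", "payload": {"moves": [[0, 0, 0, 0.07, 0.3, -0.1, 0.4], [0, 0, 0, 0.12, 0.5, -0.1, 0.4], [0, 0, 0, 0.17, 0.7, -0.1, 0.4], [0, 0, 0, 0.17, 0.7, -0.1, 0.4]]}}

```text
time: 18.65
position: [621.2, -28.9, 37.4]
tcp_rot: [[0.121, 0.971, 0.208], [0.487, -0.241, 0.839], [0.865, -0.0, -0.502]]
wrist_force: [-2.4, -5.0, -0.3]
opening: 34.1
gripper_force: 2.6
```

Call:
{"api": "move_arm", "payload": {"moves": [[0, 0, 0, 0.05, 0.2, 0, 0.4], [0, 0, 0, 0.1, 0.4, 0, 0.4], [0, 0, 0, 0.1, 0.4, 0, 0.4]]}}

```text
time: 18.95
position: [622.0, -28.7, 37.4]
tcp_rot: [[0.121, 0.97, 0.209], [0.492, -0.241, 0.837], [0.862, 0.001, -0.506]]
wrist_force: [-12.0, -23.3, 4.1]
opening: 33.9
gripper_force: 12.3
```

Firm stop at 24 N, with the TCP where the home position predicts (s≈-107.5 against -108). Backing off and checking.

Call:
{"api": "move_arm", "payload": {"moves": [[0, 0, 0, -0.3, -1.2, 0, 0.4], [0, 0, 0, -0.8, -3.5, 0, 0.4], [0, 0, 0, -1.6, -6.5, 0, 0.4], [0, 0, 0, -2.5, -10, 1, 0.4], [0, 0, 0, -3.5, -14, 4, 0.4], [0, 0, 0, -4, -16, 8, 0.4], [0, 0, 0, -4, -16, 8, 0.4]]}}

```text
time: 19.65
position: [584.3, -189.5, 122.9]
tcp_rot: [[0.116, 0.97, 0.215], [0.492, -0.244, 0.836], [0.863, 0.009, -0.505]]
wrist_force: [0.1, -0.5, -0.6]
opening: 34.2
gripper_force: 0.0
```

```bash
python3 -c "
from h import *
st();snap('wrist','w8');snap('top','t8')
a=cv2.imread('pics/w8.png')[:300];b=cv2.imread('pics/t8.png')[90:330]
cv2.imwrite('pics/c8.png',np.vstack([a,b]))
e=np.array([.242,.970]);n=np.array([.970,-.242]);c=np.array([600.5,87.5])
X,im=cloud('w8');Y=X.reshape(-1,3);s=(Y[:,:2]-c)@e;l=(Y[:,:2]-c)@n
for nm,l0 in(('gift',46),('stock',-46)):
  m=(abs(l-l0)<28)&(Y[:,2]>6)&(Y[:,2]<24)&(s>-200)&(s<-40);print(nm,m.sum(),np.percentile(s[m],[2,10,50]).round(1),np.percentile(l[m],[1,99]).round(1))
m=(Y[:,2]>84)&(Y[:,2]<97)&(abs(l)<80)&(s<-60)&(s>-160);print('board front',np.percentile(s[m],2))
"
```

```text
{'time': 19.65, 'joint_positions': [-49.704, 41.231, 81.312, 45.432, 98.532, -46.509], 'position': [584.252, -189.459, 122.926], 'tcp_rot': [[0.116, 0.97, 0.215], [0.492, -0.244, 0.836], [0.863, 0.009, -0.505]], 'wrist_force': [0.138, -0.526, -0.632], 'opening': 34.172, 'gripper_force': 0.0}
gift 1157 [-88.  -87.6 -86.1] [19.3 72.8]
stock 1311 [-96.3 -95.7 -77.5] [-72.9 -19.3]
board front -111.02253164001901
```

View pics/c8.png

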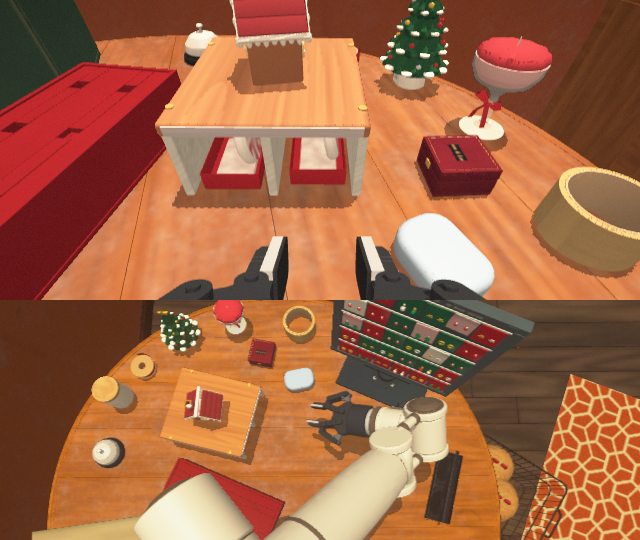

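The gift box's near end is about 22 mm behind the board's front edge (expected 20). The house is upright on the riser, and the soap, pendant box and stocked box are in place.

```bash
python3 -c "
from station import env
print(env.job_done())"
```

```text
the job is handed in; nothing more can be done
None
```

The job is handed in at about 20 s of the 72 s allowed: the gingerbread house stands upright on top of the riser, the lone gift box is fully home against the back panel, and I saw none of the other goods moved.

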